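Set and lock the cam hold-down of a specimen stage

ROBOT

A 7-joint arm with a two-finger parallel gripper is mounted at the origin on the work surface. World frame = base frame: x ahead of the robot, y to its left, z up, the work surface at z = 0. Lengths are in mm, angles in rad, forces in N, time in s.
With the tool pointing down it reaches from about 400 to 850 mm from the base axis. Payload 6.9 kg.
Tool frame: the origin (TCP) lies midway between the tips of the shut fingers; the grasp point (between the pads) lies 19 mm behind it (bot.pinch_z is the z of the grasp point in the tool frame, in mm); z points along the fingers, y is the line along which they close (so a half turn about z gives the same grasp; the last joint's range is limited). The gripper opens to 85 mm and grips with 20 to 120 N. Pads are 22 mm wide; open, the fingers measure 114 mm over their backs; the gripper's body (76 mm by 85 mm) begins 54 mm behind the grasp point. The pads swing forward as they close: fully open they stand 13 mm farther back than shut.
Start: joints at [-1.06, 0.507, -0.238, 1.5, 0.126, 1.149, -0.155], TCP at [246.738, 574.223, 231.275] pointing down, gripper open.
Joint ranges: [-3.08, 3.08], [-0.24, 2.05], [-1.43, 1.35], [0, 2.5], [-1.52, 4.66], [0.17, 1.96], [-2.89, 2.89]. Speed limits (rad/s): [2.39, 2.39, 3.14, 3.14, 3.14, 3.14, 3.14].

INTERFACE

Orientations are given as [roll, pitch, yaw] about the fixed x, y, z axes, in that order (R = Rz(yaw) Ry(pitch) Rx(roll)).
In Python, from rig import bot, camera, search_frame, landmark_of gives the robot as it stands.
- The arm moves only by the tool step_arm, never from a script. Its argument "commands" is a list of rows, each an object of numbers: "x", "y", "z": the shift along the tool's x, y, z in mm; "ax", "ay", "az": the turn, a rotation vector about the tool's x, y, z in degrees; "jaw": the finger opening in mm, from 0 to 85.4. A call has 1 to 12 rows; each row is the pose to reach, as a shift and turn from the pose commanded when the call began, along the tool's axes at that moment; what a row does not reach only later rows make up. A row lasts 1/8 s, in which the tool goes at most 62.5 mm and 10.7 degrees, less where a joint would pass 70% of its speed; a pose out of reach is approached as far as the arm can. A call with a gripper value outside its range is refused whole. The fingers move at their own pace and stop on an object; "squeeze" is the grip in N (left out, the last holds). Time passes only in rows, so rows that repeat a pose let the fingers close. It gives the time, the measured TCP pose, the force, the opening and the grip force at its end, in the units of the state.
- bot.observe(): the state, without advancing time (a new reading comes with each control period).
- camera(name): name is "scene" or "top" or "wrist"; returns a dict with "color" (480x640x3 uint8, red, green, blue), "intrinsics" (3x3 intrinsics, pixels), "world_from_camera" (4x4, takes a point from camera to world coordinates); the wrist camera has in their place "hand_eye" (4x4, takes a point from camera to tool coordinates, whose origin is the TCP and whose axes are the flange's). Camera axes: x right, y up, looking along -z (the intrinsics and any distortion apply to the point x, -y, -z); pixel columns grow to the right and rows downward; lengths in mm; the calibration is good to about 2 mm. The wrist camera is an equidistant fisheye: a pixel r from the principal point sees the ray r / f radians off the axis. A picture is of the moment at which its call begins: read the wrist's pose just before it. There is no depth.
- bot.hand_in(): hands the job in; it is judged then, once.
Trained networks look in a picture, given as the dict that the camera call returned (one of the last four; its "shot" number tells which), for a name from the list of things; names that differ only in an ending like _2 or _b are one class to them, and where a whole thing is asked for, a point or a joint stands for the part that bears it (a point fixed in the world has none). Each returns a list of dicts, best first, with "conf" (0 to 1); they miss things now and then, are a little off and sometimes report something else, mostly with a low value. They report only what shows in the picture. A call takes as long as a camera call. They do not tell look-alikes from the thing itself.
- search_frame(label, picture): "box" ([left, top, width, height] in pixels, round what is visible of it).
- landmark_of(label, picture): "at" ([column, row] in pixels: a listed point, or the origin of a listed thing).
The state is a dict: "t": time; "q": joint angles; "qd": joint speeds; "effort": joint torques, N m; "ee_pos": TCP position; "ee_rot": TCP orientation; "force": force on the tool from outside, world axes, zero at the start; "torque": the same for the moment, N m; "width": opening from 0.0 (shut) to 1.0 (fully open); "grasp_force": force on a finger pad.
Only numpy, scipy, OpenCV 4.12 (cv2) and the standard library are available. Lean on these libraries where they do the work, as an engineer would, in place of code of your own. Each camera call takes 0.05 s, during which the arm holds its last target. There are 200 camera calls.

TASK

Lock the steel specimen holder on the lift table with the cam hold-down. The wing nut has been backed off too far: turn it until the cam lever, swung down from upright, begins to bite halfway through its swing, then flip the lever fully down so that it stays locked, and let go. The lock force must come out right, neither slack nor crushing the holder; do not shift the holder or disturb the vials, dish and spare holder beside it.

Things in the scene. Friction and masses are not known exactly. Their poses are not given: they have to be found in the camera images.
- clamp: Cam hold-down: steel base 200 x 170 x 12 mm on the bench, a column at the rear (+x) and on it a bridge 36 mm (x) x 150 mm (y), top 150 mm above the bench. Origin on the bench under the bridge's middle; x points to the column, y along the bridge from the nut end (y -55 mm) to the lever end (y +55 mm), z up. Nothing but the lever and the nut stands above the bridge.
- foot_guide (a point): Fixed point in mid-bridge, 109 mm above the bench, where the sprung rubber foot (20 mm across) comes out over the holder. Nut and lever both lower the foot; the two add up. With the lever upright it starts 10 to 19 mm above the holder: this gap varies with the table's height, is not given, and poses are too coarse for it; it must be felt at the lever.
- nut (a joint): Angle of the wing nut, rad, 0 to 6.5; more = clockwise from above = tighter; each rad lowers the foot 3.5 mm. It starts near 3, always too loose: 0.4 to 2.8 rad more are needed. It turns stiffly (0.5 N m), stays where it is left, and has no mark for the right place.
- nut_grip (a point): Middle of the nut's black wing, on its vertical axis, 182 mm above the bench. The wing is an upright bar 40 mm long (point x), 14 mm thick (point y), 34 mm high, top 13 mm above this point, on a steel disc 40 mm across whose top is 20 mm below this point. Pinch it across its thickness from above. The point turns with it.
- lever (a joint): Angle of the cam lever, rad: 0 upright (open), 1.5 the stop, nearly level (locked). Its end swings from straight up towards the clamp's +y, about the clamp's x axis. Foot lowered, mm at rad: 2.9 at 0.2, 5.7 at 0.4, 7.0 at 0.5, 8.2 at 0.6, 9.3 at 0.7, 10.3 at 0.8, 11.1 at 0.9, 11.8 at 1.0, 12.4 at 1.1, 12.8 at 1.2, 13.2 at 1.4; past that it is over centre and holds itself. Starts at 0 to 0.25.
- lever_grip (a point): Middle of the black grip barrel at the lever's end, 85 mm from the pivot: a cylinder 18 mm across, 20 mm long, lying along the clamp's x axis, with flat ends; pinched on its ends from above it turns between the fingers as the lever swings. The lever below it is a steel bar 12 mm wide (x).
- lever_pivot (a point): The lever's pivot, on the cam head that the nut lowers: 168 mm above the bench at nut = 3 rad, 3.5 mm less per rad more. Unloaded, the lever takes under 1.5 N at its grip and stays where left. From the bite on the foot's spring adds some 24 N per rad at first: for a bite at 0.7 rad up to 5 N (near 1.0 rad), then lighter to the end. An earlier bite gives more, a later one less.
- holder: Loose steel plate 120 x 50 x 6 mm, small glass coupon on its front part, lying on the lift table (110 x 80 mm) under the bridge, length along the clamp's x. Origin: centre of its underside, about 62 mm above the bench. The foot presses 19 N per mm lowered after the bite, so 77 N locked if the bite was at 0.7 rad. 58 to 96 N is right; over 130 N crushes it.
- vial_a: small capped glass vial, 28 mm across, 50 mm tall, standing beside the clamp; leave alone. Origin under its base.
- vial_b: another such vial; leave alone.
- spare_holder: bare spare holder plate 120 x 50 x 6 mm lying on the bench beside the clamp; leave alone.
- dish: shallow glass dish, 90 mm across, 16 mm tall, beside the clamp; leave alone.
Not all that is in view belongs to the job. What is shaped like the holder but brown is not meant.

How it is judged:
By the outcome, as a careful person would: the job done as asked, in the order asked, and still so for the second after the job is handed in, with the robot touching nothing.
It also fails if it takes over 72 s, if anything falls off the work surface, if the arm or the gripper's body presses on something with over 40 N, if the wrist force passes 120 N, or if a joint passes its speed limit or range.

## Working session

There is one attempt and no reset: what is moved stays moved. The work goes in short steps, Python scripts to look and compute and a tool call to move; the robot and the scene stay as the last step left them, time stands still between calls to the robot, and variables do not carry over. Pictures are saved under pics/ and viewed, at most 10 in all, crops included, and the job is handed in when it is done.

Besides the shell and the picture viewer there is one more tool, called after "Request:" in YAML: its name, and indented under it one key for each argument. step_arm: Moves the arm, as the interface text tells. Its arguments: {"type":"object","properties":{"commands":{"type":"array"},"squeeze":{"type":"number"}},"required":["commands"]}

```bash
mkdir -p pics; ls; cat > h.py <<'E'
import numpy as np, cv2
from rig import bot, camera, search_frame, landmark_of
def ray(p,at):
    K=np.array(p["intrinsics"]);T=np.array(p["world_from_camera"])
    d=np.array([(at[0]-K[0,2])/K[0,0],-(at[1]-K[1,2])/K[1,1],-1.])
    d=T[:3,:3]@d
    return T[:3,3],d/np.linalg.norm(d)
def tri(rs):
    A=sum(np.eye(3)-np.outer(d,d) for o,d in rs);b=sum((np.eye(3)-np.outer(d,d))@o for o,d in rs)
    x=np.linalg.solve(A,b);return x,[round(float(np.linalg.norm((np.eye(3)-np.outer(d,d))@(x-o))),1) for o,d in rs]
def atz(r,z):
    o,d=r;return o+d*(z-o[2])/d[2]
E
python3 - <<'E'
from h import *
s=bot.observe();print(s['t'],s['ee_pos'],s['ee_rot'],s['force'],bot.pinch_z)
P={n:camera(n) for n in("scene","top")}
for n in P: cv2.imwrite(f"pics/{n}0.png",P[n]["color"][:,:,::-1])
for l in("clamp","nut_grip","lever_grip","lever_pivot","foot_guide","holder","vial_a","dish","spare_holder"):
    R=[]
    for n in P:
        r=landmark_of(l,P[n])
        print(l,n,[(np.round(a["at"]).tolist(),round(a["conf"],2)) for a in r[:3]])
        if r:R.append(ray(P[n],r[0]["at"]))
    if len(R)==2:print("   ",*tri(R))
E
```

```text
pics
0.0 [246.57991269 573.74196289 230.41662606] [-3.13977228e+00 -3.50004926e-06  2.73580286e+00] [-0.52149649 -0.40324047 -0.31329843] -18.700000000000003
clamp scene [([309.0, 292.0], 0.76)]
clamp top [([348.0, 247.0], 0.93)]
    [5.10941818e+02 3.13249151e+01 1.68813854e-01] [0.5, 0.5]
nut_grip scene [([298.0, 207.0], 0.55)]
nut_grip top [([378.0, 248.0], 0.85)]
    [500.49670799 -14.62615511 175.78142935] [5.6, 5.6]
lever_grip scene [([318.0, 202.0], 0.72)]
lever_grip top [([312.0, 222.0], 0.71)]
    [533.60044442 104.58876047 251.89553097] [1.4, 1.4]
lever_pivot scene [([315.0, 238.0], 0.86)]
lever_pivot top [([320.0, 235.0], 0.65)]
    [525.07483998  88.81146268 169.62362236] [3.9, 3.9]
foot_guide scene [([310.0, 249.0], 0.76), ([314.0, 354.0], 0.6)]
foot_guide top [([352.0, 243.0], 0.69), ([342.0, 258.0], 0.32)]
    [510.11105237  31.69647402 108.6492915 ] [1.0, 1.0]
holder scene [([350.0, 460.0], 0.96), ([321.0, 273.0], 0.86), ([272.0, 224.0], 0.66)]
holder top [([476.0, 266.0], 0.92), ([183.0, 195.0], 0.8), ([345.0, 259.0], 0.63)]
    [ 385.76758055 -296.31992129 -877.4906656 ] [236.2, 236.2]
vial_a scene [([365.0, 272.0], 0.81), ([388.0, 304.0], 0.76)]
vial_a top [([304.0, 305.0], 0.57), ([347.0, 312.0], 0.5)]
    [408.81394227 116.44104195  70.51519682] [20.9, 20.9]
dish scene [([313.0, 354.0], 0.82), ([388.0, 302.0], 0.71)]
dish top [([274.0, 215.0], 0.81)]
    [587.57553467 188.36465799   4.21234353] [3.5, 3.5]
spare_holder scene [([305.0, 256.0], 0.52)]
spare_holder top [([407.0, 268.0], 0.59)]
    [458.63896232 -91.23087854  -0.99660285] [3.6, 3.6]
```

```bash
python3 - <<'E'
import cv2,numpy as np
a=cv2.imread("pics/scene0.png");b=cv2.imread("pics/top0.png")
a=cv2.resize(a[160:400,200:430],None,fx=1.7,fy=2.2*1.0) if 0 else cv2.resize(a[160:380,220:420],(400,440),interpolation=3)
b=cv2.resize(b[160:360,250:450],(400,400),interpolation=3)
o=np.zeros((440,800,3),np.uint8);o[:,:400]=a;o[:400,400:]=b
cv2.imwrite("pics/crop1.png",o)
E
```

```text
(no output)
```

View pics/scene0.png

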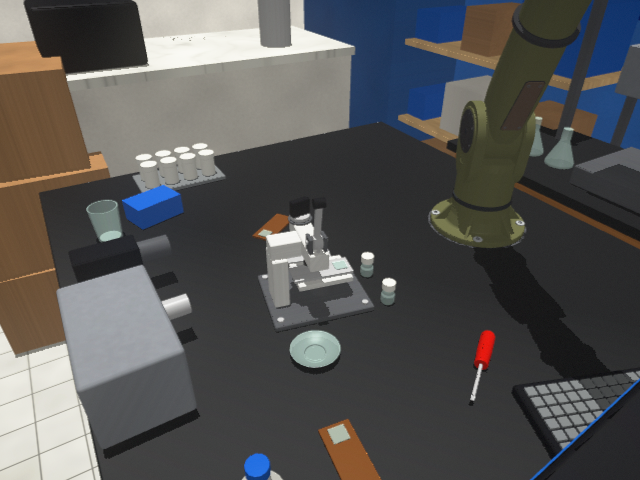

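View pics/crop1.png

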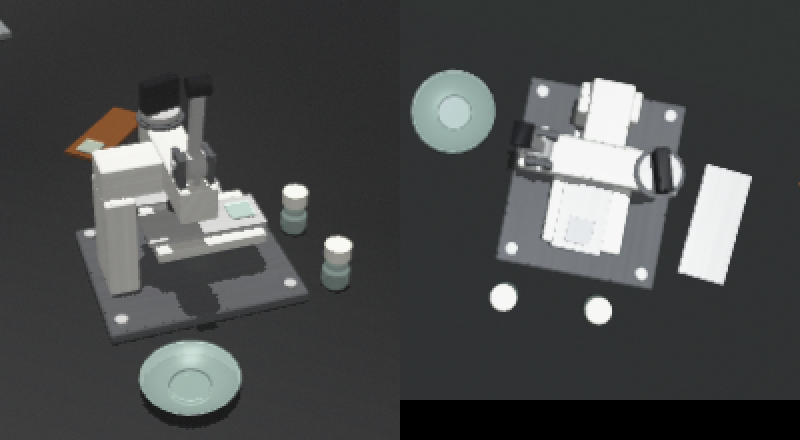

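The clamp is at scene (309,292), with the nut at (300,207) and the lever grip at (319,203). The holder under the bridge is at about scene (321,273), top (345,259). The brown plates at scene (272,224) and (350,460) are decoys. Next I'll fit the clamp yaw and the hover move.

```bash
cat >> h.py <<'E'
from scipy.optimize import least_squares
from scipy.spatial.transform import Rotation as Ro
def toolT():
    s=bot.observe();T=np.eye(4);T[:3,:3]=Ro.from_euler('xyz',s['ee_rot']).as_matrix();T[:3,3]=s['ee_pos'];return T
def wray(p,T,at):
    K=np.array(p["intrinsics"]);H=T@np.array(p["hand_eye"])
    u=np.array([(at[0]-K[0,2])/K[0,0],(at[1]-K[1,2])/K[1,1]]);th=np.linalg.norm(u)
    e=u/th if th>0 else u
    d=np.array([e[0]*np.sin(th),-e[1]*np.sin(th),-np.cos(th)])
    return H[:3,3],H[:3,:3]@d
def wproj(p,T,X):
    K=np.array(p["intrinsics"]);c=np.linalg.inv(T@np.array(p["hand_eye"]))@np.append(X,1)
    v=np.array([c[0],-c[1]]);th=np.arctan2(np.linalg.norm(v),-c[2]);u=v/np.linalg.norm(v)*th
    return K[0,0]*u[0]+K[0,2],K[1,1]*u[1]+K[1,2]
def model(p):
    x,y,a,l=p;c,s=np.cos(a),np.sin(a)
    W=lambda m:np.array([x+c*m[0]-s*m[1],y+s*m[0]+c*m[1],m[2]])
    return dict(clamp=W((0,0,0)),foot_guide=W((0,0,109)),nut_grip=W((0,-55,182)),lever_pivot=W((0,55,168)),lever_grip=W((0,55+85*np.sin(l),168+85*np.cos(l))))
def fit(obs):
    def f(p):
        M=model(p);return np.concatenate([(np.eye(3)-np.outer(d,d))@(M[n]-o) for n,(o,d) in obs])
    r=least_squares(f,[511,31,-.15,.1],loss='soft_l1',f_scale=2);return r.x,[(n,round(float(np.linalg.norm((np.eye(3)-np.outer(d,d))@(model(r.x)[n]-o))),1)) for n,(o,d) in obs]
def totool(X,T=None):
    T=toolT() if T is None else T
    return np.round(T[:3,:3].T@(np.array(X)-T[:3,3]),1)
E
python3 - <<'E'
from h import *
obs=[]
for n in("scene","top"):
    P=camera(n)
    for l in("clamp","nut_grip","lever_grip","lever_pivot","foot_guide"):
        r=landmark_of(l,P)
        if r: obs.append((l,ray(P,r[0]["at"])))
x,res=fit(obs);print(x,res);M=model(x);print(M)
T=toolT();print(totool([470,40,340]));print(bot.observe()['q'])
E
```

```text
[ 5.12503565e+02  3.45211614e+01 -1.94897071e-01 -4.50922110e-01] [('clamp', 3.6), ('nut_grip', 2.6), ('lever_grip', 25.5), ('lever_pivot', 4.4), ('foot_guide', 1.6), ('clamp', 3.4), ('nut_grip', 9.6), ('lever_grip', 43.2), ('lever_pivot', 4.6), ('foot_guide', 9.1)]
{'clamp': array([512.50356482,  34.52116138,   0.        ]), 'foot_guide': array([512.50356482,  34.52116138, 109.        ]), 'nut_grip': array([501.85195925, -19.43755709, 182.        ]), 'lever_pivot': array([523.15517038,  88.47987985, 168.        ]), 'lever_grip': array([515.98128864,  52.13855431, 244.50387885])}
[-416.  -402.7 -108.7]
[-1.05953532  0.50750791 -0.23758282  1.50018049  0.12571154  1.14889211
 -0.15478267]
```

Request:
step_arm:
  commands:
    - {"x":-40,"y":-40,"z":-30,"az":8}
    - {"x":-80,"y":-80,"z":-60,"az":18}
    - {"x":-120,"y":-120,"z":-90,"az":28}
    - {"x":-160,"y":-160,"z":-110,"az":38}
    - {"x":-200,"y":-200,"z":-110,"az":48}
    - {"x":-240,"y":-240,"z":-110,"az":58}
    - {"x":-280,"y":-280,"z":-110,"az":68}
    - {"x":-320,"y":-320,"z":-110,"az":78}
    - {"x":-360,"y":-360,"z":-110,"az":78}
    - {"x":-416,"y":-403,"z":-110,"az":78}
    - {"x":-416,"y":-403,"z":-110,"az":78}
    - {"x":-416,"y":-403,"z":-110,"az":78}

```text
validation failed for argument at $.co...
```

```bash
python3 - <<'E'
from h import *
T=toolT();s=bot.observe();print(s['t'],s['ee_pos'],s['ee_rot'],s['q'],s['force'])
P=camera("wrist");cv2.imwrite("pics/w1.png",P["color"][:,:,::-1])
obs=[]
for l in("clamp","nut_grip","lever_grip","lever_pivot","foot_guide"):
    r=landmark_of(l,P);print(l,[(np.round(a["at"]).tolist(),round(a["conf"],2)) for a in r[:3]])
    if r: obs.append((l,wray(P,T,r[0]["at"])))
for n in("scene","top"):
    P=camera(n)
    for l in("clamp","nut_grip","lever_grip","lever_pivot","foot_guide"):
        r=landmark_of(l,P)
        print(l,n,[(np.round(a["at"]).tolist(),round(a["conf"],2)) for a in r[:3]])
        if r and r[0]["conf"]>.5: obs.append((l,ray(P,r[0]["at"])))
x,res=fit(obs);print(x,res);M=model(x);print(M)
E
```

```text
1.6 [246.73459081 574.2388117  231.27621001] [-3.14158323e+00  4.94047000e-06  2.73581271e+00] [-1.05953532  0.50750791 -0.23758282  1.50018049  0.12571154  1.14889211
 -0.15478267] [ 0.23416358  0.32558996 -0.52891522]
clamp []
nut_grip []
lever_grip []
lever_pivot []
foot_guide [([100.0, 466.0], 0.39), ([54.0, 407.0], 0.21)]
clamp scene [([309.0, 295.0], 0.78)]
nut_grip scene [([298.0, 204.0], 0.75)]
lever_grip scene [([317.0, 201.0], 0.92), ([308.0, 252.0], 0.65)]
lever_pivot scene [([316.0, 241.0], 0.84)]
foot_guide scene [([309.0, 250.0], 0.78)]
clamp top [([350.0, 245.0], 0.8)]
nut_grip top [([381.0, 248.0], 0.76)]
lever_grip top [([310.0, 225.0], 0.52)]
lever_pivot top [([320.0, 235.0], 0.79)]
foot_guide top [([351.0, 243.0], 0.69), ([342.0, 258.0], 0.65)]
[ 5.12806588e+02  3.54628358e+01 -2.43120752e-01  2.03755760e-01] [('foot_guide', 89.1), ('clamp', 2.6), ('nut_grip', 5.1), ('lever_grip', 3.8), ('lever_pivot', 2.6), ('foot_guide', 0.6), ('clamp', 8.8), ('nut_grip', 6.2), ('lever_grip', 2.7), ('lever_pivot', 4.9), ('foot_guide', 4.6)]
{'clamp': array([512.80658782,  35.46283583,   0.        ]), 'foot_guide': array([512.80658782,  35.46283583, 109.        ]), 'nut_grip': array([499.56628551, -17.91969309, 182.        ]), 'lever_pivot': array([526.04689014,  88.84536476, 168.        ]), 'lever_grip': array([530.18740936, 105.53919709, 251.24164861])}
```

View pics/w1.png

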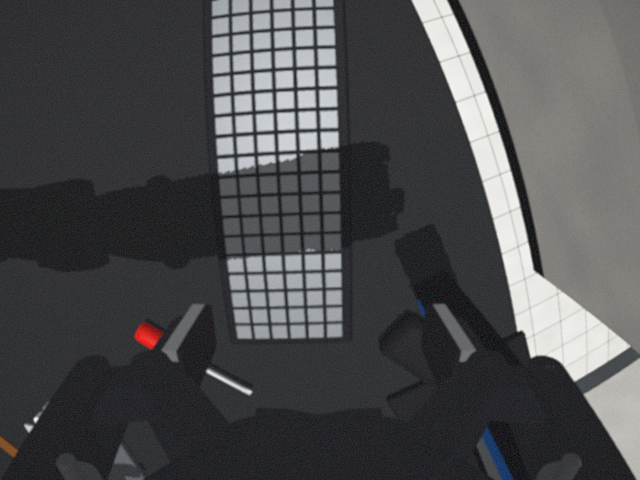

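The move was refused, so the wrist view shows only the keyboard at (280,170), with no clamp in frame. I'll try the format with a smaller call.

Request:
step_arm:
  commands:
    - {"x":-40.0,"y":-40.0,"z":-30.0,"ax":0.0,"ay":0.0,"az":8.0,"jaw":85.0}

```text
t: 2.62
ee_pos: [264.4, 524.3, 258.0]
ee_rot: [-3.137, -0.002, 2.599]
force: [1.2, 0.1, 0.8]
width: 0.999
grasp_force: 0.0
```

Request:
step_arm:
  commands:
    - {"x":-40,"y":-30,"z":-30,"ax":0,"ay":0,"az":10,"jaw":85}
    - {"x":-85,"y":-60,"z":-60,"ax":0,"ay":0,"az":20,"jaw":85}
    - {"x":-130,"y":-92,"z":-80,"ax":0,"ay":0,"az":30,"jaw":85}
    - {"x":-175,"y":-125,"z":-80,"ax":0,"ay":0,"az":40,"jaw":85}
    - {"x":-220,"y":-158,"z":-80,"ax":0,"ay":0,"az":50,"jaw":85}
    - {"x":-265,"y":-190,"z":-80,"ax":0,"ay":0,"az":60,"jaw":85}
    - {"x":-310,"y":-222,"z":-80,"ax":0,"ay":0,"az":70,"jaw":85}
    - {"x":-355,"y":-255,"z":-80,"ax":0,"ay":0,"az":70,"jaw":85}
    - {"x":-400,"y":-287,"z":-80,"ax":0,"ay":0,"az":70,"jaw":85}
    - {"x":-427,"y":-307,"z":-80,"ax":0,"ay":0,"az":70,"jaw":85}
    - {"x":-427,"y":-307,"z":-80,"ax":0,"ay":0,"az":70,"jaw":85}

```text
t: 4.0
ee_pos: [473.5, 36.1, 340.7]
ee_rot: [3.141, 0.001, 1.369]
force: [0.6, 0.5, 0.5]
width: 0.994
grasp_force: 0.0
```

```bash
python3 - <<'E'
from h import *
T=toolT();s=bot.observe();print(s['t'],s['ee_pos'],s['ee_rot'],s['q'],s['force'])
P=camera("wrist");cv2.imwrite("pics/w2.png",P["color"][:,:,::-1])
obs=[]
for l in("nut_grip","lever_grip","lever_pivot"):
    r=landmark_of(l,P);print(l,[(np.round(a["at"]).tolist(),round(a["conf"],2)) for a in r[:3]])
    if r: o,d=wray(P,T,r[0]["at"]);print(atz((o,d),182 if l=="nut_grip" else 251 if l=="lever_grip" else 168))
E
```

```text
4.0 [473.52167268  36.1030652  340.6669356 ] [3.14092375e+00 9.28815714e-04 1.36926640e+00] [-0.36665745  0.19645303  0.29948319  1.68083877 -0.05915089  1.2729345
 -0.25677962] [0.55771892 0.47525156 0.47688003]
nut_grip [([361.0, 270.0], 0.75)]
[500.34990485 -12.47177507 182.        ]
lever_grip [([386.0, 123.0], 0.75)]
[530.0077672  107.56963702 251.        ]
lever_pivot [([367.0, 145.0], 0.78)]
[525.37583836  91.62748463 168.        ]
```

View pics/w2.png

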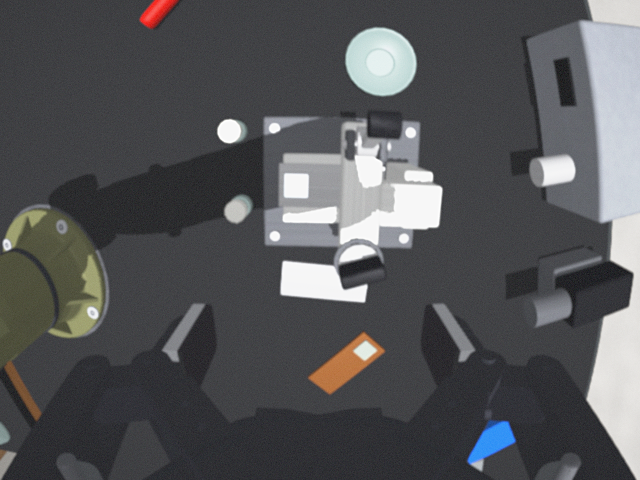

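The wrist view shows the clamp's four bolts at (274,128), (274,236), (404,238) and (410,132). The lever grip is at (384,125), and the black wing runs from about (340,275) to (384,265). The holder is under the bridge at (310,188), and the bare spare holder lies at (324,282). Now exact angles.

```bash
python3 - <<'E'
from h import *
P=camera("wrist");T=toolT()
b=[atz(wray(P,T,a),12)[:2] for a in((274,128),(274,236),(404,238),(410,132))];b=np.array(b);print(b.round(1))
for i,j in((1,0),(2,3)): v=b[j]-b[i];print("y-dir yaw",np.arctan2(v[1],v[0])-np.pi/2)
for i,j in((0,3),(1,2)): v=b[j]-b[i];print("x-dir yaw",np.arctan2(v[1],v[0]))
g=P["color"].astype(int).max(2)
m=((g<34)).astype(np.uint8)[245:300,325:400]
n,lab,st,c=cv2.connectedComponentsWithStats(m)
k=1+np.argmax(st[1:,4]);print(st[k],c[k]+[325,245])
ys,xs=np.nonzero(lab==k);W=np.array([atz(wray(P,T,(x+325,y+245)),194)[:2] for x,y in zip(xs,ys)])
print(cv2.minAreaRect(W.astype(np.float32)),W.mean(0))
o=P["color"][90:310,250:450,::-1];cv2.imwrite("pics/c2.png",cv2.resize(o,None,fx=2.7,fy=2.7,interpolation=2))
E
```

```text
[[432.4 131.4]
 [402.3  -6.2]
 [572.1 -42.1]
 [600.8  95.5]]
y-dir yaw -0.2154347869360569
y-dir yaw -0.20573426100722303
x-dir yaw -0.21026560660566532
x-dir yaw -0.20851620226326653
[18 31  3  1  3] [344. 276.]
((484.28997802734375, -5.373086929321289), (7.359683513641357e-05, 1.680701732635498), 78.68608856201172) [484.28993626  -5.37309902]
```

View pics/c2.png

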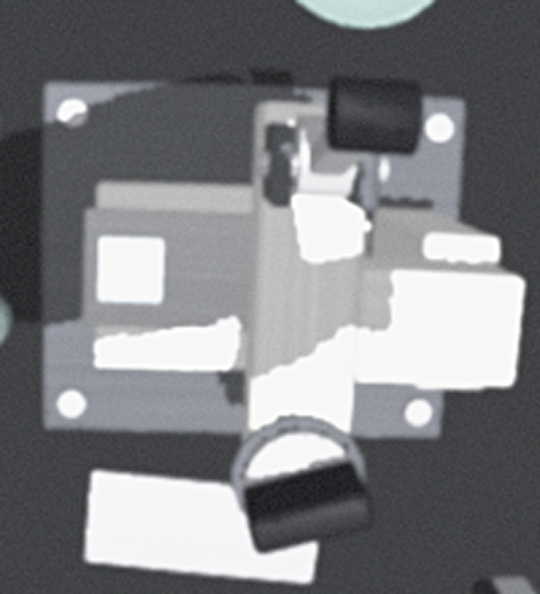

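```bash
python3 - <<'E'
from h import *
T=toolT();s=bot.observe();print(s['t'],s['ee_pos'],s['ee_rot'],s['force'])
P=camera("wrist")
b=np.array([atz(wray(P,T,a),12)[:2] for a in((276.5,131.5),(276.5,239.6),(404.5,242.5),(412.5,137))]);print(b.round(1),b.mean(0))
for l in("nut_grip","lever_grip","lever_pivot","foot_guide"):
    r=landmark_of(l,P);print(l,[(np.round(a["at"]).tolist(),round(a["conf"],2)) for a in r[:2]])
    if r: o,d=wray(P,T,r[0]["at"]);print(atz((o,d),dict(nut_grip=182,lever_grip=251,lever_pivot=168,foot_guide=109)[l]).round(1))
# barrel top face/centre from crop px
for n,px,z in(("barrel",(389,133),251),("wingtop",(361,267.5),195)): print(n,atz(wray(P,T,px),z))
E
```

```text
4.25 [472.65080786  40.28237266 340.55394706] [-3.14128899e+00 -4.44807596e-04  1.37663191e+00] [-0.63962321  0.5912641   0.15201833]
[[434.6 126.4]
 [404.4 -11.6]
 [572.  -48.5]
 [603.   88.6]] [503.49631582  38.73155973]
nut_grip [([363.0, 276.0], 0.76), ([331.0, 190.0], 0.3)]
[500.2 -13.6 182. ]
lever_grip [([391.0, 131.0], 0.73), ([371.0, 150.0], 0.6)]
[530.2 106.7 251. ]
lever_pivot [([369.0, 150.0], 0.87)]
[525.   91.4 168. ]
foot_guide []
barrel [528.9637779  105.66909506 251.        ]
wingtop [ 4.99478551e+02 -2.60682354e-01  1.95000000e+02]
```

Request:
step_arm:
  commands:
    - {"x":40,"y":21,"z":20,"ax":0,"ay":0,"az":0.9,"jaw":50}
    - {"x":76,"y":42,"z":40,"ax":0,"ay":0,"az":0.9,"jaw":45}
    - {"x":76,"y":42,"z":60,"ax":0,"ay":0,"az":0.9,"jaw":45}
    - {"x":76,"y":42,"z":60,"ax":0,"ay":0,"az":0.9,"jaw":45}
    - {"x":76,"y":42,"z":60,"ax":0,"ay":0,"az":0.9,"jaw":45}

```text
t: 5.12
ee_pos: [529.2, 104.9, 281.4]
ee_rot: [3.141, -0.0, 1.358]
force: [0.3, -0.4, 0.1]
width: 0.526
grasp_force: 0.0
```

```bash
python3 - <<'E'
from h import *
T=toolT();s=bot.observe();print(s['t'],s['ee_pos'],s['ee_rot'],s['force'],s['width'])
P=camera("wrist");cv2.imwrite("pics/w3.png",P["color"][:,:,::-1])
for l in("nut_grip","lever_grip","lever_pivot"):
    r=landmark_of(l,P);print(l,[(np.round(a["at"]).tolist(),round(a["conf"],2)) for a in r[:2]])
    if r: o,d=wray(P,T,r[0]["at"]);w=atz((o,d),dict(nut_grip=182,lever_grip=251,lever_pivot=168)[l]);print(w.round(1),totool(w,T))
E
```

```text
5.125 [529.15151014 104.8890978  281.44558146] [ 3.14071217e+00 -1.90219083e-04  1.35803854e+00] [ 0.26130101 -0.36467111  0.09167596] 0.5262283756171885
nut_grip [([318.0, 387.0], 0.73)]
[501.7 -14.1 182. ] [-122.1   -1.8   99.4]
lever_grip [([318.0, 281.0], 0.75)]
[528.3 106.5 251. ] [ 1.4 -1.2 30.4]
lever_pivot [([320.0, 257.0], 0.61)]
[526.2  90.9 168. ] [-14.3  -0.  113.4]
```

View pics/w3.png

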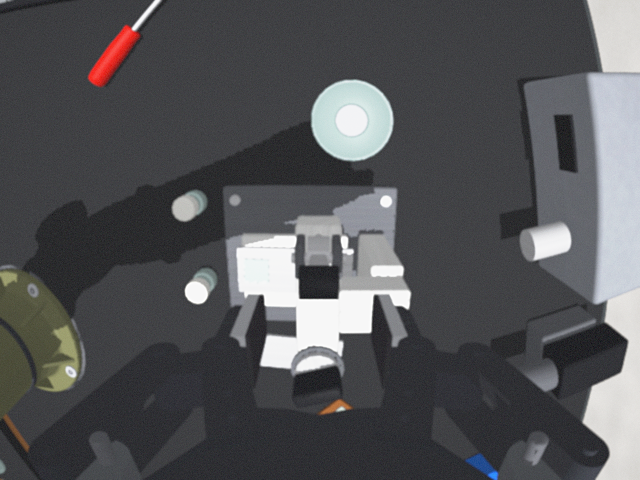

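The barrel at (318,281) sits centred between the fingers, with the nut behind at (318,375). I'm descending and pinching lightly.

Request:
step_arm:
  commands:
    - {"x":1.5,"y":-1,"z":25,"ax":0,"ay":0,"az":0,"jaw":45}
    - {"x":1.5,"y":-1,"z":48,"ax":0,"ay":0,"az":0,"jaw":45}
    - {"x":1.5,"y":-1,"z":48,"ax":0,"ay":0,"az":0,"jaw":18}
    - {"x":1.5,"y":-1,"z":48,"ax":0,"ay":0,"az":0,"jaw":10}
    - {"x":1.5,"y":-1,"z":48,"ax":0,"ay":0,"az":0,"jaw":10}
    - {"x":1.5,"y":-1,"z":48,"ax":0,"ay":0,"az":0,"jaw":10}
  squeeze: 25

```text
t: 6.08
ee_pos: [528.9, 106.5, 233.0]
ee_rot: [3.14, 0.0, 1.358]
force: [3.2, -2.3, -6.0]
width: 0.231
grasp_force: 28.7
```

Request:
step_arm:
  commands:
    - {"x":8.5,"y":0,"z":2.2,"ax":0,"ay":0,"az":0,"jaw":10}
    - {"x":17,"y":0,"z":5.2,"ax":0,"ay":0,"az":0,"jaw":10}
    - {"x":24.7,"y":0,"z":8.9,"ax":0,"ay":0,"az":0,"jaw":10}
    - {"x":24.7,"y":0,"z":8.9,"ax":0,"ay":0,"az":0,"jaw":10}

```text
t: 6.58
ee_pos: [534.7, 131.3, 224.4]
ee_rot: [3.139, -0.0, 1.359]
force: [4.4, -2.8, 0.0]
width: 0.227
grasp_force: 29.6
```

Request:
step_arm:
  commands:
    - {"x":7.2,"y":0,"z":4.4,"ax":0,"ay":0,"az":0,"jaw":10}
    - {"x":14,"y":0,"z":9.6,"ax":0,"ay":0,"az":0,"jaw":10}
    - {"x":14,"y":0,"z":9.6,"ax":0,"ay":0,"az":0,"jaw":10}

```text
t: 6.95
ee_pos: [537.9, 146.1, 214.3]
ee_rot: [3.139, -0.001, 1.36]
force: [6.3, -1.6, 1.6]
width: 0.227
grasp_force: 30.2
```

Request:
step_arm:
  commands:
    - {"x":6.2,"y":0,"z":5.8,"ax":0,"ay":0,"az":0,"jaw":10}
    - {"x":11.8,"y":0,"z":12.1,"ax":0,"ay":0,"az":0,"jaw":10}
    - {"x":11.8,"y":0,"z":12.1,"ax":0,"ay":0,"az":0,"jaw":10}

```text
t: 7.32
ee_pos: [540.4, 157.7, 202.1]
ee_rot: [3.139, -0.002, 1.36]
force: [6.2, -1.8, 1.8]
width: 0.229
grasp_force: 30.7
```

```bash
cat >> h.py <<'E'
def lev(zp=168.,yp=90.5,xp=524.5):
    s=bot.observe();p=np.array(s['ee_pos'])+[0,0,18.7];u=np.array([.2085,.978,0])
    h=(p-[xp,yp,zp])@u;v=p[2]-zp;l=np.arctan2(h,v);t=u*np.cos(l)-[0,0,np.sin(l)];r=u*np.sin(l)+[0,0,np.cos(l)]
    F=np.array(s['force']);print('t',s['t'],'l %.3f R %.1f'%(l,np.hypot(h,v)),'resist %.2f radial %.2f'%(-F@t,F@r),F.round(2),'tq',np.round(s['torque'],2))
E
python3 -c "
from h import *
lev()"
```

```text
t 7.325 l 0.918 R 86.9 resist 1.75 radial 0.69 [ 6.2  -1.85  1.8 ] tq [-0.42 -1.32 -0.07]
```

Request:
step_arm:
  commands:
    - {"x":3.7,"y":1,"z":5.2,"ax":0,"ay":0,"az":0,"jaw":10}
    - {"x":7.1,"y":1,"z":10.5,"ax":0,"ay":0,"az":0,"jaw":10}
    - {"x":7.1,"y":1,"z":10.5,"ax":0,"ay":0,"az":0,"jaw":10}

```text
t: 7.7
ee_pos: [542.2, 164.8, 191.3]
ee_rot: [3.14, -0.002, 1.36]
force: [5.4, 0.4, 2.9]
width: 0.225
grasp_force: 31.4
```

Request:
step_arm:
  commands:
    - {"x":3,"y":0,"z":5.7,"ax":0,"ay":0,"az":0,"jaw":10}
    - {"x":5.5,"y":0,"z":11.5,"ax":0,"ay":0,"az":0,"jaw":10}
    - {"x":5.5,"y":0,"z":11.5,"ax":0,"ay":0,"az":0,"jaw":10}

```text
t: 8.07
ee_pos: [543.4, 170.1, 179.8]
ee_rot: [3.14, -0.002, 1.36]
force: [6.3, 1.6, 3.5]
width: 0.229
grasp_force: 32.1
```

```bash
python3 -c "
from h import *
lev()"
```

```text
t 8.075 l 1.213 R 87.3 resist 2.31 radial 3.92 [6.33 1.58 3.54] tq [-0.02 -1.08  0.03]
```

Request:
step_arm:
  commands:
    - {"x":-3,"y":0,"z":-5.7,"ax":0,"ay":0,"az":0,"jaw":10}
    - {"x":-5.5,"y":0,"z":-11.5,"ax":0,"ay":0,"az":0,"jaw":10}
    - {"x":-5.5,"y":0,"z":-11.5,"ax":0,"ay":0,"az":0,"jaw":10}

```text
t: 8.45
ee_pos: [542.0, 164.4, 191.2]
ee_rot: [3.141, -0.002, 1.359]
force: [6.8, 0.3, -2.0]
width: 0.225
grasp_force: 31.2
```

Request:
step_arm:
  commands:
    - {"x":-3.7,"y":0,"z":-5.2,"ax":0,"ay":0,"az":0,"jaw":10}
    - {"x":-7.1,"y":0,"z":-10.5,"ax":0,"ay":0,"az":0,"jaw":10}
    - {"x":-7.1,"y":0,"z":-10.5,"ax":0,"ay":0,"az":0,"jaw":10}

```text
t: 8.82
ee_pos: [540.4, 157.1, 201.6]
ee_rot: [3.141, -0.001, 1.359]
force: [6.5, 0.3, -2.3]
width: 0.227
grasp_force: 30.8
```

Request:
step_arm:
  commands:
    - {"x":-6.2,"y":0,"z":-5.8,"ax":0,"ay":0,"az":0,"jaw":10}
    - {"x":-11.8,"y":0,"z":-12.1,"ax":0,"ay":0,"az":0,"jaw":10}
    - {"x":-11.8,"y":0,"z":-12.1,"ax":0,"ay":0,"az":0,"jaw":10}

```text
t: 9.2
ee_pos: [537.8, 145.4, 213.7]
ee_rot: [3.141, -0.001, 1.359]
force: [5.6, -0.5, -1.4]
width: 0.226
grasp_force: 30.3
```

Request:
step_arm:
  commands:
    - {"x":-7.2,"y":0,"z":-4.4,"ax":0,"ay":0,"az":0,"jaw":10}
    - {"x":-14,"y":0,"z":-9.6,"ax":0,"ay":0,"az":0,"jaw":10}
    - {"x":-14,"y":0,"z":-9.6,"ax":0,"ay":0,"az":0,"jaw":10}

```text
t: 9.57
ee_pos: [534.8, 131.8, 223.2]
ee_rot: [3.141, -0.001, 1.359]
force: [5.2, 0.1, -2.5]
width: 0.226
grasp_force: 29.7
```

```bash
python3 -c "
from h import *
lev()"
```

```text
t 9.575 l 0.522 R 85.3 resist -2.26 radial -1.60 [ 5.23  0.07 -2.51] tq [ 0.18 -1.25 -0.06]
```

No bite is felt up to 1.2 rad: the forces are symmetric with friction only, at about 1.8 N. The gap is therefore at least 12 mm, so I'll return the lever, release it and go to the nut.

Request:
step_arm:
  commands:
    - {"x":-9,"y":0,"z":-4,"ax":0,"ay":0,"az":0,"jaw":10}
    - {"x":-18,"y":0,"z":-7,"ax":0,"ay":0,"az":0,"jaw":10}
    - {"x":-24,"y":0,"z":-8.9,"ax":0,"ay":0,"az":0,"jaw":10}
    - {"x":-24,"y":0,"z":-8.9,"ax":0,"ay":0,"az":0,"jaw":35}
    - {"x":-24,"y":0,"z":-8.9,"ax":0,"ay":0,"az":0,"jaw":50}
    - {"x":-24,"y":0,"z":-8.9,"ax":0,"ay":0,"az":0,"jaw":50}
    - {"x":-24,"y":0,"z":-40,"ax":0,"ay":0,"az":0,"jaw":50}
    - {"x":-24,"y":0,"z":-75,"ax":0,"ay":0,"az":0,"jaw":50}

```text
t: 10.58
ee_pos: [528.8, 107.7, 298.8]
ee_rot: [-3.139, 0.001, 1.359]
force: [0.2, -0.2, 0.1]
width: 0.586
grasp_force: 0.0
```

Request:
step_arm:
  commands:
    - {"x":-20,"y":0,"z":0,"ax":0,"ay":0,"az":-10.6,"jaw":50}
    - {"x":-40,"y":0,"z":0,"ax":0,"ay":0,"az":-21.2,"jaw":50}
    - {"x":-60,"y":0,"z":0,"ax":0,"ay":0,"az":-31.8,"jaw":50}
    - {"x":-80,"y":0,"z":0,"ax":0,"ay":0,"az":-42.4,"jaw":50}
    - {"x":-100,"y":0,"z":0,"ax":0,"ay":0,"az":-53,"jaw":50}
    - {"x":-124,"y":0,"z":0,"ax":0,"ay":0,"az":-63.6,"jaw":50}
    - {"x":-124,"y":0,"z":0,"ax":0,"ay":0,"az":-74.2,"jaw":50}
    - {"x":-124,"y":0,"z":0,"ax":0,"ay":0,"az":-84.8,"jaw":50}
    - {"x":-124,"y":0,"z":20,"ax":0,"ay":0,"az":-95.4,"jaw":50}
    - {"x":-124,"y":0,"z":40,"ax":0,"ay":0,"az":-106,"jaw":50}
    - {"x":-124,"y":0,"z":40,"ax":0,"ay":0,"az":-106,"jaw":50}
    - {"x":-124,"y":0,"z":40,"ax":0,"ay":0,"az":-106,"jaw":50}

```text
t: 12.08
ee_pos: [503.6, -13.8, 259.3]
ee_rot: [3.142, 0.0, -3.079]
force: [0.2, 0.7, 0.3]
width: 0.584
grasp_force: 0.0
```

```bash
python3 - <<'E'
from h import *
T=toolT();s=bot.observe();print(s['t'],s['ee_pos'],s['ee_rot'],s['q'].round(2),s['force'].round(1),s['width'])
P=camera("wrist");cv2.imwrite("pics/w4.png",cv2.resize(P["color"][160:400,180:460,::-1],None,fx=2.5,fy=2.5))
for l in("nut_grip",):
    r=landmark_of(l,P);print(l,[(np.round(a["at"]).tolist(),round(a["conf"],2)) for a in r[:2]])
    if r: w=atz(wray(P,T,r[0]["at"]),182);print(w.round(1),totool(w,T))
E
```

```text
12.075 [503.58066501 -13.75620951 259.25963293] [ 3.14157306e+00  3.87467561e-04 -3.07852858e+00] [ 0.01  0.29 -0.05  1.77  0.02  1.08  1.6 ] [0.2 0.7 0.3] 0.5844531898885745
nut_grip [([313.0, 248.0], 0.71)]
[498.9 -16.7 182. ] [ 4.9 -2.7 77.3]
```

View pics/w4.png

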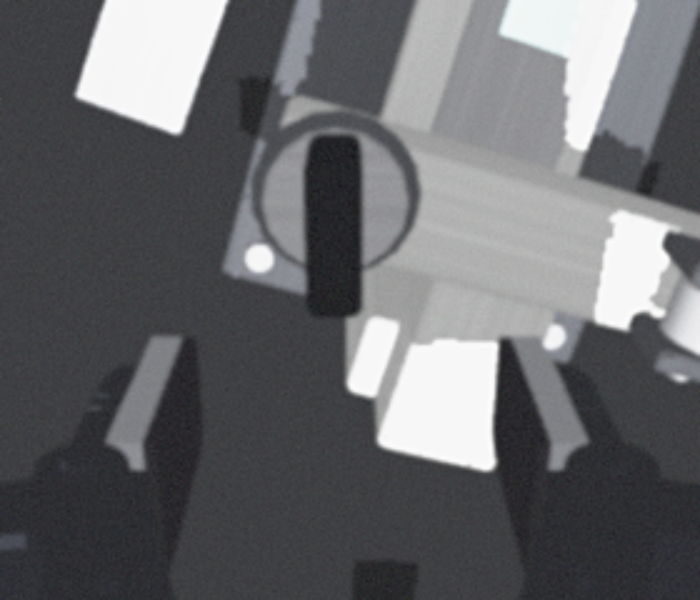

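The wing stands vertical at crop (333,225), which is aligned, and lies 2.7 mm to the left of centre. I'm descending and gripping.

Request:
step_arm:
  commands:
    - {"x":4,"y":-2.7,"z":45,"ax":0,"ay":0,"az":0,"jaw":50}
    - {"x":4,"y":-2.7,"z":70,"ax":0,"ay":0,"az":0,"jaw":50}
    - {"x":4,"y":-2.7,"z":89,"ax":0,"ay":0,"az":0,"jaw":50}
    - {"x":4,"y":-2.7,"z":89,"ax":0,"ay":0,"az":0,"jaw":25}
    - {"x":4,"y":-2.7,"z":89,"ax":0,"ay":0,"az":0,"jaw":5}
    - {"x":4,"y":-2.7,"z":89,"ax":0,"ay":0,"az":0,"jaw":5}
    - {"x":4,"y":-2.7,"z":89,"ax":0,"ay":0,"az":0,"jaw":5}
    - {"x":4,"y":-2.7,"z":89,"ax":0,"ay":0,"az":0,"jaw":5}
  squeeze: 90

```text
t: 13.18
ee_pos: [500.3, -17.0, 171.0]
ee_rot: [-3.141, 0.002, -3.075]
force: [-0.5, -1.0, 6.7]
width: 0.145
grasp_force: 88.8
```

Request:
step_arm:
  commands:
    - {"x":0,"y":0,"z":0,"ax":0,"ay":0,"az":6,"jaw":5}
    - {"x":0,"y":0,"z":0,"ax":0,"ay":0,"az":12,"jaw":5}
    - {"x":0,"y":0,"z":0,"ax":0,"ay":0,"az":18,"jaw":5}
    - {"x":0,"y":0,"z":0,"ax":0,"ay":0,"az":24,"jaw":5}

```text
t: 13.68
ee_pos: [500.4, -16.4, 171.0]
ee_rot: [3.141, 0.002, 2.788]
force: [-0.9, -0.2, 7.2]
width: 0.144
grasp_force: 88.9
```

Request:
step_arm:
  commands:
    - {"x":0,"y":0,"z":0,"ax":0,"ay":0,"az":8,"jaw":5}
    - {"x":0,"y":0,"z":0,"ax":0,"ay":0,"az":16,"jaw":5}
    - {"x":0,"y":0,"z":0,"ax":0,"ay":0,"az":24,"jaw":5}
    - {"x":0,"y":0,"z":0,"ax":0,"ay":0,"az":32,"jaw":5}
    - {"x":0,"y":0,"z":0,"ax":0,"ay":0,"az":40,"jaw":5}
    - {"x":0,"y":0,"z":0,"ax":0,"ay":0,"az":45,"jaw":5}
    - {"x":0,"y":0,"z":0,"ax":0,"ay":0,"az":45,"jaw":5}
    - {"x":0,"y":0,"z":0,"ax":0,"ay":0,"az":45,"jaw":5}

```text
t: 14.68
ee_pos: [501.2, -15.6, 171.0]
ee_rot: [3.137, 0.0, 2.006]
force: [1.3, 2.8, 5.1]
width: 0.147
grasp_force: 88.7
```

Request:
step_arm:
  commands:
    - {"x":0,"y":0,"z":0,"ax":0,"ay":0,"az":0,"jaw":30}
    - {"x":0,"y":0,"z":0,"ax":0,"ay":0,"az":0,"jaw":50}
    - {"x":0,"y":0,"z":0,"ax":0,"ay":0,"az":0,"jaw":50}
    - {"x":0,"y":0,"z":-45,"ax":0,"ay":0,"az":0,"jaw":50}
    - {"x":0,"y":0,"z":-90,"ax":0,"ay":0,"az":0,"jaw":50}
    - {"x":0,"y":0,"z":-122,"ax":0,"ay":0,"az":0,"jaw":50}

```text
t: 15.42
ee_pos: [499.7, -17.0, 293.6]
ee_rot: [3.14, 0.001, 2.004]
force: [0.7, 0.3, -0.6]
width: 0.582
grasp_force: 0.0
```

```bash
python3 - <<'E'
from h import *
T=toolT();s=bot.observe();print(s['t'],s['ee_pos'],s['ee_rot'],s['q'].round(2),s['force'].round(1))
P=camera("wrist")
for l in("lever_grip",):
    r=landmark_of(l,P);print(l,[(np.round(a["at"]).tolist(),round(a["conf"],2)) for a in r[:2]])
    if r: w=atz(wray(P,T,r[0]["at"]),247);print(w.round(1))
a=.2;piv=np.array([524.5,90.5,163.8]);g=piv+[85*np.sin(a)*.2085,85*np.sin(a)*.978,85*np.cos(a)]
print(g,totool(g-[0,0,18.7],T))
E
```

```text
15.425 [499.70842164 -17.01084611 293.56705407] [3.14037204e+00 6.73864697e-04 2.00414383e+00] [-0.24  0.27  0.3   1.72 -0.08  1.17  0.52] [ 0.7  0.3 -0.6]
lever_grip [([471.0, 85.0], 0.97)]
[528.  110.5 247. ]
[528.02091722 107.01538147 247.10565912] [100.7  77.7  65.2]
```

Request:
step_arm:
  commands:
    - {"x":25,"y":20,"z":0,"ax":0,"ay":0,"az":10,"jaw":45}
    - {"x":50,"y":40,"z":0,"ax":0,"ay":0,"az":20,"jaw":45}
    - {"x":75,"y":60,"z":0,"ax":0,"ay":0,"az":30,"jaw":45}
    - {"x":101,"y":79,"z":0,"ax":0,"ay":0,"az":36.9,"jaw":45}
    - {"x":101,"y":79,"z":10,"ax":0,"ay":0,"az":36.9,"jaw":45}
    - {"x":101,"y":79,"z":40,"ax":0,"ay":0,"az":36.9,"jaw":45}
    - {"x":101,"y":79,"z":64.6,"ax":0,"ay":0,"az":36.9,"jaw":45}
    - {"x":101,"y":79,"z":64.6,"ax":0,"ay":0,"az":36.9,"jaw":20}
    - {"x":101,"y":79,"z":64.6,"ax":0,"ay":0,"az":36.9,"jaw":10}
    - {"x":101,"y":79,"z":64.6,"ax":0,"ay":0,"az":36.9,"jaw":10}
    - {"x":101,"y":79,"z":64.6,"ax":0,"ay":0,"az":36.9,"jaw":10}
  squeeze: 25

```text
t: 16.9
ee_pos: [528.9, 106.6, 226.7]
ee_rot: [3.141, 0.002, 1.359]
force: [5.2, -2.8, -13.5]
width: 0.23
grasp_force: 28.1
```

Request:
step_arm:
  commands:
    - {"x":9.1,"y":1,"z":4.1,"ax":0,"ay":0,"az":0,"jaw":10}
    - {"x":17,"y":1,"z":7,"ax":0,"ay":0,"az":0,"jaw":10}
    - {"x":17,"y":1,"z":7,"ax":0,"ay":0,"az":0,"jaw":10}

```text
t: 17.27
ee_pos: [533.7, 125.2, 220.2]
ee_rot: [3.141, -0.0, 1.362]
force: [1.4, -2.9, -1.3]
width: 0.229
grasp_force: 29.5
```

Request:
step_arm:
  commands:
    - {"x":7.7,"y":0,"z":3.7,"ax":0,"ay":0,"az":0,"jaw":10}
    - {"x":7.7,"y":0,"z":3.7,"ax":0,"ay":0,"az":0,"jaw":10}

```text
t: 17.52
ee_pos: [535.3, 132.7, 216.3]
ee_rot: [3.141, -0.0, 1.361]
force: [1.3, -1.9, -1.4]
width: 0.226
grasp_force: 29.5
```

Request:
step_arm:
  commands:
    - {"x":7.2,"y":0,"z":4.4,"ax":0,"ay":0,"az":0,"jaw":10}
    - {"x":7.2,"y":0,"z":4.4,"ax":0,"ay":0,"az":0,"jaw":10}

```text
t: 17.77
ee_pos: [536.8, 139.8, 211.7]
ee_rot: [3.141, -0.0, 1.361]
force: [1.9, -2.9, -1.3]
width: 0.224
grasp_force: 29.6
```

Request:
step_arm:
  commands:
    - {"x":6.8,"y":0,"z":5.2,"ax":0,"ay":0,"az":0,"jaw":10}
    - {"x":6.8,"y":0,"z":5.2,"ax":0,"ay":0,"az":0,"jaw":10}

```text
t: 18.02
ee_pos: [538.2, 146.3, 206.4]
ee_rot: [3.141, -0.0, 1.361]
force: [3.8, -2.7, -0.0]
width: 0.228
grasp_force: 29.6
```

```bash
python3 -c "
from h import *
lev(163.8)
def q(p,f,zp=163.8):
    u=np.array([.2085,.978,0]);p=np.array(p)+[0,0,18.7]-[524.5,90.5,zp];l=np.arctan2(p@u,p[2]);print(round(l,3),round(np.hypot(p@u,p[2]),1))
"
```

```text
t 18.025 l 0.754 R 84.0 resist 1.33 radial -1.25 [ 3.81 -2.68 -0.  ] tq [-0.75 -0.46 -0.11]
```

Request:
step_arm:
  commands:
    - {"x":6.2,"y":0,"z":5.8,"ax":0,"ay":0,"az":0,"jaw":10}
    - {"x":6.2,"y":0,"z":5.8,"ax":0,"ay":0,"az":0,"jaw":10}

```text
t: 18.27
ee_pos: [539.5, 152.3, 200.5]
ee_rot: [3.141, -0.0, 1.361]
force: [3.7, -3.2, -0.7]
width: 0.228
grasp_force: 29.7
```

Request:
step_arm:
  commands:
    - {"x":5.6,"y":0,"z":6.3,"ax":0,"ay":0,"az":0,"jaw":10}
    - {"x":5.6,"y":0,"z":6.3,"ax":0,"ay":0,"az":0,"jaw":10}

```text
t: 18.52
ee_pos: [540.7, 157.9, 194.1]
ee_rot: [3.141, -0.0, 1.361]
force: [3.6, -2.6, -1.0]
width: 0.227
grasp_force: 29.9
```

Request:
step_arm:
  commands:
    - {"x":5,"y":0,"z":6.9,"ax":0,"ay":0,"az":0,"jaw":10}
    - {"x":5,"y":0,"z":6.9,"ax":0,"ay":0,"az":0,"jaw":10}

```text
t: 18.77
ee_pos: [541.7, 162.7, 186.9]
ee_rot: [3.141, 0.0, 1.361]
force: [3.9, -3.7, 0.1]
width: 0.227
grasp_force: 30.1
```

Request:
step_arm:
  commands:
    - {"x":4.2,"y":0,"z":7.4,"ax":0,"ay":0,"az":0,"jaw":10}
    - {"x":4.2,"y":0,"z":7.4,"ax":0,"ay":0,"az":0,"jaw":10}

```text
t: 19.02
ee_pos: [542.6, 167.0, 179.4]
ee_rot: [3.141, 0.0, 1.361]
force: [3.3, -3.9, 0.4]
width: 0.224
grasp_force: 30.3
```

```bash
cat >> h.py <<'E'
def q(p,F,zp):
    u=np.array([.2085,.978,0]);p=np.array(p)+[0,0,18.7]-[524.5,90.5,zp];h=p@u;l=np.arctan2(h,p[2]);t=u*np.cos(l)-[0,0,np.sin(l)]
    F=np.array(F)-np.array([.978,-.2085,0])*(F@np.array([.978,-.2085,0]));print('l %.3f R %.1f resist %.2f radial %.2f'%(l,np.hypot(h,p[2]),-F@t,F@(u*np.sin(l)+[0,0,np.cos(l)])))
E
python3 -c "
from h import *
lev(163.8)"
```

```text
t 19.025 l 1.159 R 85.7 resist 1.64 radial -2.74 [ 3.31 -3.95  0.4 ] tq [-0.92 -0.79 -0.07]
```

Request:
step_arm:
  commands:
    - {"x":-9.2,"y":0,"z":-14.3,"ax":0,"ay":0,"az":0,"jaw":10}
    - {"x":-21,"y":0,"z":-26.4,"ax":0,"ay":0,"az":0,"jaw":10}
    - {"x":-35,"y":0,"z":-36,"ax":0,"ay":0,"az":0,"jaw":10}
    - {"x":-50.6,"y":0,"z":-42.6,"ax":0,"ay":0,"az":0,"jaw":10}
    - {"x":-59,"y":0,"z":-45,"ax":0,"ay":0,"az":0,"jaw":10}
    - {"x":-59,"y":0,"z":-45,"ax":0,"ay":0,"az":0,"jaw":10}
    - {"x":-59,"y":0,"z":-45,"ax":0,"ay":0,"az":0,"jaw":35}
    - {"x":-59,"y":0,"z":-45,"ax":0,"ay":0,"az":0,"jaw":50}
    - {"x":-59,"y":0,"z":-45,"ax":0,"ay":0,"az":0,"jaw":50}
    - {"x":-59,"y":0,"z":-80,"ax":0,"ay":0,"az":0,"jaw":50}
    - {"x":-59,"y":0,"z":-115,"ax":0,"ay":0,"az":0,"jaw":50}

```text
t: 20.4
ee_pos: [529.4, 108.5, 295.7]
ee_rot: [-3.14, 0.001, 1.36]
force: [0.7, -0.1, -0.5]
width: 0.585
grasp_force: 0.0
```

Request:
step_arm:
  commands:
    - {"x":-32,"y":0,"z":0,"ax":0,"ay":0,"az":-10,"jaw":50}
    - {"x":-64,"y":0,"z":0,"ax":0,"ay":0,"az":-20,"jaw":50}
    - {"x":-96,"y":-1,"z":0,"ax":0,"ay":0,"az":-30,"jaw":50}
    - {"x":-128.4,"y":-2.2,"z":10,"ax":0,"ay":0,"az":-37,"jaw":50}
    - {"x":-128.4,"y":-2.2,"z":50,"ax":0,"ay":0,"az":-37,"jaw":50}
    - {"x":-128.4,"y":-2.2,"z":100,"ax":0,"ay":0,"az":-37,"jaw":50}
    - {"x":-128.4,"y":-2.2,"z":124.5,"ax":0,"ay":0,"az":-37,"jaw":50}
    - {"x":-128.4,"y":-2.2,"z":124.5,"ax":0,"ay":0,"az":-37,"jaw":25}
    - {"x":-128.4,"y":-2.2,"z":124.5,"ax":0,"ay":0,"az":-37,"jaw":5}
    - {"x":-128.4,"y":-2.2,"z":124.5,"ax":0,"ay":0,"az":-37,"jaw":5}
    - {"x":-128.4,"y":-2.2,"z":124.5,"ax":0,"ay":0,"az":-37,"jaw":5}
    - {"x":-128.4,"y":-2.2,"z":124.5,"ax":0,"ay":0,"az":-37,"jaw":5}
  squeeze: 90

```text
t: 21.9
ee_pos: [501.6, -16.6, 172.0]
ee_rot: [3.14, 0.001, 2.006]
force: [-1.4, -0.2, 5.8]
width: 0.144
grasp_force: 89.6
```

```bash
python3 -c "
from h import *
s=bot.observe();print(s['ee_rot'],s['torque'])"
```

```text
[3.13954588e+00 8.18222766e-04 2.00614148e+00] [-0.06395199  0.24992465 -0.04212475]
```

Now turning 63° (1.1 rad).

Request:
step_arm:
  commands:
    - {"x":0,"y":0,"z":0,"ax":0,"ay":0,"az":8,"jaw":5}
    - {"x":0,"y":0,"z":0,"ax":0,"ay":0,"az":16,"jaw":5}
    - {"x":0,"y":0,"z":0,"ax":0,"ay":0,"az":24,"jaw":5}
    - {"x":0,"y":0,"z":0,"ax":0,"ay":0,"az":32,"jaw":5}
    - {"x":0,"y":0,"z":0,"ax":0,"ay":0,"az":40,"jaw":5}
    - {"x":0,"y":0,"z":0,"ax":0,"ay":0,"az":48,"jaw":5}
    - {"x":0,"y":0,"z":0,"ax":0,"ay":0,"az":56,"jaw":5}
    - {"x":0,"y":0,"z":0,"ax":0,"ay":0,"az":63,"jaw":5}
    - {"x":0,"y":0,"z":0,"ax":0,"ay":0,"az":63,"jaw":5}
    - {"x":0,"y":0,"z":0,"ax":0,"ay":0,"az":63,"jaw":5}

```text
t: 23.15
ee_pos: [502.1, -16.6, 172.0]
ee_rot: [3.139, -0.002, 0.906]
force: [-0.0, 0.1, 6.1]
width: 0.141
grasp_force: 89.8
```

Request:
step_arm:
  commands:
    - {"x":0,"y":0,"z":0,"ax":0,"ay":0,"az":0,"jaw":30}
    - {"x":0,"y":0,"z":0,"ax":0,"ay":0,"az":0,"jaw":50}
    - {"x":0,"y":0,"z":0,"ax":0,"ay":0,"az":0,"jaw":50}
    - {"x":0,"y":0,"z":-45,"ax":0,"ay":0,"az":0,"jaw":50}
    - {"x":0,"y":0,"z":-90,"ax":0,"ay":0,"az":0,"jaw":50}
    - {"x":0,"y":0,"z":-122,"ax":0,"ay":0,"az":0,"jaw":50}

```text
t: 23.9
ee_pos: [501.2, -16.7, 294.8]
ee_rot: [3.14, -0.001, 0.907]
force: [0.2, -0.3, -0.3]
width: 0.589
grasp_force: 0.0
```

```bash
python3 - <<'E'
from h import *
T=toolT();s=bot.observe();print(s['t'],s['ee_pos'],s['ee_rot'],s['q'].round(2))
P=camera("wrist")
for l,z in(("lever_grip",243),("nut_grip",182)):
    r=landmark_of(l,P)
    if r: w=atz(wray(P,T,r[0]["at"]),z);print(l,r[0]["conf"],w.round(1))
g=np.array([529.4,108.3,295-71+0.]);print(totool(g,T))
E
```

```text
23.9 [501.16136597 -16.72116599 294.75881947] [ 3.14046127e+00 -8.72403139e-04  9.06504593e-01] [-0.48  0.31  0.63  1.72 -0.19  1.18 -0.46]
lever_grip 0.75 [531.3 112.7 243. ]
[115.8 -54.9  70.8]
```

Request:
step_arm:
  commands:
    - {"x":40,"y":-18,"z":0,"ax":0,"ay":0,"az":-10,"jaw":45}
    - {"x":80,"y":-36,"z":0,"ax":0,"ay":0,"az":-20,"jaw":45}
    - {"x":115.8,"y":-54.9,"z":0,"ax":0,"ay":0,"az":-26,"jaw":45}
    - {"x":115.8,"y":-54.9,"z":10,"ax":0,"ay":0,"az":-26,"jaw":45}
    - {"x":115.8,"y":-54.9,"z":45,"ax":0,"ay":0,"az":-26,"jaw":45}
    - {"x":115.8,"y":-54.9,"z":72,"ax":0,"ay":0,"az":-26,"jaw":45}
    - {"x":115.8,"y":-54.9,"z":72,"ax":0,"ay":0,"az":-26,"jaw":20}
    - {"x":115.8,"y":-54.9,"z":72,"ax":0,"ay":0,"az":-26,"jaw":10}
    - {"x":115.8,"y":-54.9,"z":72,"ax":0,"ay":0,"az":-26,"jaw":10}
    - {"x":115.8,"y":-54.9,"z":72,"ax":0,"ay":0,"az":-26,"jaw":10}
  squeeze: 25

```text
t: 25.3
ee_pos: [529.2, 107.4, 220.6]
ee_rot: [3.141, 0.002, 1.359]
force: [4.6, -3.9, -14.1]
width: 0.227
grasp_force: 27.5
```

Request:
step_arm:
  commands:
    - {"x":9.1,"y":0.5,"z":4.1,"ax":0,"ay":0,"az":0,"jaw":10}
    - {"x":17,"y":0.5,"z":7,"ax":0,"ay":0,"az":0,"jaw":10}
    - {"x":17,"y":0.5,"z":7,"ax":0,"ay":0,"az":0,"jaw":10}

```text
t: 25.68
ee_pos: [533.6, 125.4, 214.0]
ee_rot: [3.141, 0.0, 1.361]
force: [1.0, -3.1, -2.8]
width: 0.225
grasp_force: 28.8
```

Request:
step_arm:
  commands:
    - {"x":7.7,"y":0,"z":3.7,"ax":0,"ay":0,"az":0,"jaw":10}
    - {"x":7.7,"y":0,"z":3.7,"ax":0,"ay":0,"az":0,"jaw":10}

```text
t: 25.92
ee_pos: [535.2, 132.4, 210.3]
ee_rot: [3.141, 0.0, 1.36]
force: [2.0, -4.3, -4.4]
width: 0.224
grasp_force: 28.9
```

Request:
step_arm:
  commands:
    - {"x":7.2,"y":0,"z":4.4,"ax":0,"ay":0,"az":0,"jaw":10}
    - {"x":7.2,"y":0,"z":4.4,"ax":0,"ay":0,"az":0,"jaw":10}

```text
t: 26.18
ee_pos: [536.7, 139.2, 205.9]
ee_rot: [3.141, 0.001, 1.36]
force: [0.6, -5.3, -3.1]
width: 0.228
grasp_force: 29.0
```

Request:
step_arm:
  commands:
    - {"x":6.8,"y":0,"z":5.2,"ax":0,"ay":0,"az":0,"jaw":10}
    - {"x":6.8,"y":0,"z":5.2,"ax":0,"ay":0,"az":0,"jaw":10}

```text
t: 26.42
ee_pos: [538.2, 145.7, 200.8]
ee_rot: [3.14, 0.001, 1.36]
force: [1.6, -5.5, -3.4]
width: 0.229
grasp_force: 29.2
```

Request:
step_arm:
  commands:
    - {"x":6.2,"y":0,"z":5.8,"ax":0,"ay":0,"az":0,"jaw":10}
    - {"x":6.2,"y":0,"z":5.8,"ax":0,"ay":0,"az":0,"jaw":10}

```text
t: 26.68
ee_pos: [539.5, 151.6, 195.2]
ee_rot: [3.14, 0.001, 1.36]
force: [0.7, -5.8, -0.5]
width: 0.231
grasp_force: 29.6
```

```bash
python3 -c "
from h import *
lev(160)"
```

```text
t 26.675 l 0.862 R 82.8 resist 3.20 radial -4.57 [ 0.72 -5.83 -0.55] tq [-1.35 -0.18 -0.11]
```

```bash
cat > d.py <<'E'
from h import *
for p,F in [((533.6,125.4,214),(1,-3.1,-2.8)),((535.2,132.4,210.3),(2,-4.3,-4.4)),((536.7,139.2,205.9),(.6,-5.3,-3.1)),((538.2,145.7,200.8),(1.6,-5.5,-3.4)),((539.5,151.6,195.2),(.7,-5.8,-.5))]: q(p,np.array(F),158.5)
print()
for p,F in [((533.7,125.2,220.2),(1.4,-2.9,-1.3)),((535.3,132.7,216.3),(1.3,-1.9,-1.4)),((536.8,139.8,211.7),(1.9,-2.9,-1.3)),((538.2,146.3,206.4),(3.8,-2.7,0)),((539.5,152.3,200.5),(3.7,-3.2,-.7)),((540.7,157.9,194.1),(3.6,-2.6,-1)),((541.7,162.7,186.9),(3.9,-3.7,.1)),((542.6,167.,179.4),(3.3,-3.9,.4))]:q(p,np.array(F),162.5)
E
python3 d.py
```

```text
l 0.452 R 82.5 resist 1.32 radial -3.75
l 0.550 R 82.7 resist 0.93 radial -5.73
l 0.649 R 83.0 resist 2.15 radial -5.53
l 0.750 R 83.4 resist 1.37 radial -5.93
l 0.849 R 83.8 resist 3.28 radial -4.48

l 0.439 R 84.4 resist 1.75 radial -2.26
l 0.541 R 84.6 resist 0.64 radial -2.02
l 0.642 R 84.8 resist 1.18 radial -2.50
l 0.742 R 85.0 resist 1.36 radial -1.25
l 0.842 R 85.2 resist 1.05 radial -2.23
l 0.943 R 85.6 resist 0.24 radial -2.04
l 1.045 R 85.8 resist 1.50 radial -2.38
l 1.145 R 86.3 resist 1.65 radial -2.68
```

Request:
step_arm:
  commands:
    - {"x":5.2,"y":0,"z":5.9,"ax":0,"ay":0,"az":0,"jaw":10}
    - {"x":5.2,"y":0,"z":5.9,"ax":0,"ay":0,"az":0,"jaw":10}

```text
t: 26.92
ee_pos: [540.6, 156.6, 189.5]
ee_rot: [3.14, 0.001, 1.36]
force: [-0.6, -6.5, 0.4]
width: 0.224
grasp_force: 30.0
```

Request:
step_arm:
  commands:
    - {"x":4.6,"y":0,"z":6.5,"ax":0,"ay":0,"az":0,"jaw":10}
    - {"x":4.6,"y":0,"z":6.5,"ax":0,"ay":0,"az":0,"jaw":10}

```text
t: 27.18
ee_pos: [541.7, 161.1, 183.1]
ee_rot: [3.14, 0.0, 1.36]
force: [0.4, -5.3, 1.3]
width: 0.226
grasp_force: 30.2
```

```bash
python3 -c "
from h import *
lev(158.5)"
```

```text
t 27.175 l 1.033 R 84.6 resist 3.72 radial -3.70 [ 0.37 -5.28  1.3 ] tq [-1.41 -0.03 -0.09]
```

Request:
step_arm:
  commands:
    - {"x":-4.6,"y":0,"z":-6.5,"ax":0,"ay":0,"az":0,"jaw":10}
    - {"x":-4.6,"y":0,"z":-6.5,"ax":0,"ay":0,"az":0,"jaw":10}

```text
t: 27.42
ee_pos: [540.7, 157.2, 189.8]
ee_rot: [3.14, -0.001, 1.36]
force: [2.4, -4.5, -1.2]
width: 0.229
grasp_force: 29.8
```

Request:
step_arm:
  commands:
    - {"x":-5.2,"y":0,"z":-5.9,"ax":0,"ay":0,"az":0,"jaw":10}
    - {"x":-5.2,"y":0,"z":-5.9,"ax":0,"ay":0,"az":0,"jaw":10}

```text
t: 27.68
ee_pos: [539.7, 152.8, 195.5]
ee_rot: [3.14, -0.002, 1.361]
force: [4.1, -1.0, -0.1]
width: 0.221
grasp_force: 29.7
```

Request:
step_arm:
  commands:
    - {"x":-6.2,"y":0,"z":-5.8,"ax":0,"ay":0,"az":0,"jaw":10}
    - {"x":-6.2,"y":0,"z":-5.8,"ax":0,"ay":0,"az":0,"jaw":10}

```text
t: 27.92
ee_pos: [538.5, 147.3, 201.2]
ee_rot: [3.14, -0.002, 1.361]
force: [4.3, 1.0, -0.5]
width: 0.228
grasp_force: 29.7
```

Request:
step_arm:
  commands:
    - {"x":-6.8,"y":0,"z":-5.2,"ax":0,"ay":0,"az":0,"jaw":10}
    - {"x":-6.8,"y":0,"z":-5.2,"ax":0,"ay":0,"az":0,"jaw":10}

```text
t: 28.18
ee_pos: [537.0, 141.2, 206.4]
ee_rot: [3.14, -0.003, 1.362]
force: [3.7, 2.5, 1.6]
width: 0.234
grasp_force: 29.7
```

Request:
step_arm:
  commands:
    - {"x":-7.2,"y":0,"z":-4.4,"ax":0,"ay":0,"az":0,"jaw":10}
    - {"x":-7.2,"y":0,"z":-4.4,"ax":0,"ay":0,"az":0,"jaw":10}

```text
t: 28.42
ee_pos: [535.6, 134.5, 210.9]
ee_rot: [3.14, -0.003, 1.362]
force: [4.4, 3.4, 2.0]
width: 0.231
grasp_force: 29.8
```

Combining the forward and reverse swings, the bite is at about 0.74 rad (9.7 mm). That's close, but a further 8° on the nut centres it. I'm returning the lever upright and going to the nut.

Request:
step_arm:
  commands:
    - {"x":-8,"y":0,"z":-3.7,"ax":0,"ay":0,"az":0,"jaw":10}
    - {"x":-16,"y":0,"z":-6.6,"ax":0,"ay":0,"az":0,"jaw":10}
    - {"x":-24,"y":0,"z":-8.9,"ax":0,"ay":0,"az":0,"jaw":10}
    - {"x":-24,"y":0,"z":-8.9,"ax":0,"ay":0,"az":0,"jaw":10}
    - {"x":-24,"y":0,"z":-8.9,"ax":0,"ay":0,"az":0,"jaw":35}
    - {"x":-24,"y":0,"z":-8.9,"ax":0,"ay":0,"az":0,"jaw":50}
    - {"x":-24,"y":0,"z":-8.9,"ax":0,"ay":0,"az":0,"jaw":50}
    - {"x":-24,"y":0,"z":-45,"ax":0,"ay":0,"az":0,"jaw":50}
    - {"x":-24,"y":0,"z":-84,"ax":0,"ay":0,"az":0,"jaw":50}
    - {"x":-24,"y":0,"z":-84,"ax":0,"ay":0,"az":0,"jaw":50}

```text
t: 29.68
ee_pos: [531.0, 108.9, 296.7]
ee_rot: [3.137, -0.002, 1.36]
force: [0.1, -0.5, 0.4]
width: 0.586
grasp_force: 0.0
```

```bash
python3 -c "
from h import *
s=bot.observe();print(s['t'],s['ee_pos'],s['ee_rot'],totool([501.8,-16.6,172]))"
```

```text
29.675 [530.95763084 108.87312923 296.73797971] [ 3.13739996e+00 -2.03169186e-03  1.36013529e+00] [-129.    -2.8  124.5]
```

Request:
step_arm:
  commands:
    - {"x":-45,"y":0,"z":0,"ax":0,"ay":0,"az":9,"jaw":50}
    - {"x":-90,"y":-1,"z":0,"ax":0,"ay":0,"az":18,"jaw":50}
    - {"x":-129,"y":-2.5,"z":5,"ax":0,"ay":0,"az":26,"jaw":50}
    - {"x":-129,"y":-2.5,"z":50,"ax":0,"ay":0,"az":26,"jaw":50}
    - {"x":-129,"y":-2.5,"z":100,"ax":0,"ay":0,"az":26,"jaw":50}
    - {"x":-129,"y":-2.5,"z":124.5,"ax":0,"ay":0,"az":26,"jaw":50}
    - {"x":-129,"y":-2.5,"z":124.5,"ax":0,"ay":0,"az":26,"jaw":25}
    - {"x":-129,"y":-2.5,"z":124.5,"ax":0,"ay":0,"az":26,"jaw":5}
    - {"x":-129,"y":-2.5,"z":124.5,"ax":0,"ay":0,"az":26,"jaw":5}
    - {"x":-129,"y":-2.5,"z":124.5,"ax":0,"ay":0,"az":26,"jaw":5}
    - {"x":-129,"y":-2.5,"z":124.5,"ax":0,"ay":0,"az":26,"jaw":5}
  squeeze: 90

```text
t: 31.05
ee_pos: [501.3, -17.3, 170.5]
ee_rot: [3.139, -0.001, 0.906]
force: [4.0, -5.1, -1.3]
width: 0.145
grasp_force: 88.8
```

Request:
step_arm:
  commands:
    - {"x":0,"y":0,"z":0,"ax":0,"ay":0,"az":4,"jaw":5}
    - {"x":0,"y":0,"z":0,"ax":0,"ay":0,"az":8,"jaw":5}
    - {"x":0,"y":0,"z":0,"ax":0,"ay":0,"az":8,"jaw":5}
    - {"x":0,"y":0,"z":0,"ax":0,"ay":0,"az":8,"jaw":5}

```text
t: 31.55
ee_pos: [501.2, -17.2, 170.5]
ee_rot: [3.139, -0.001, 0.767]
force: [1.9, -3.5, -1.1]
width: 0.144
grasp_force: 89.0
```

Request:
step_arm:
  commands:
    - {"x":0,"y":0,"z":0,"ax":0,"ay":0,"az":0,"jaw":30}
    - {"x":0,"y":0,"z":0,"ax":0,"ay":0,"az":0,"jaw":50}
    - {"x":0,"y":0,"z":0,"ax":0,"ay":0,"az":0,"jaw":50}
    - {"x":0,"y":0,"z":-45,"ax":0,"ay":0,"az":0,"jaw":50}
    - {"x":0,"y":0,"z":-90,"ax":0,"ay":0,"az":0,"jaw":50}
    - {"x":0,"y":0,"z":-122,"ax":0,"ay":0,"az":0,"jaw":50}
    - {"x":0,"y":0,"z":-122,"ax":0,"ay":0,"az":0,"jaw":50}

```text
t: 32.42
ee_pos: [501.4, -16.7, 294.0]
ee_rot: [3.139, -0.004, 0.767]
force: [-0.2, -0.3, 0.6]
width: 0.583
grasp_force: 0.0
```

```bash
python3 -c "
from h import *
T=toolT();s=bot.observe();print(s['t'],s['ee_pos'],s['ee_rot'],totool([529.8,108.3,221]))
P=camera('wrist');r=landmark_of('lever_grip',P)
if r: print(r[0]['conf'],atz(wray(P,T,r[0]['at']),241.5))"
```

```text
32.425 [501.39804566 -16.71214487 293.98927493] [ 3.13900673 -0.0037493   0.76727888] [107.  -70.5  73.2]
0.84 [531.45394157 115.74387457 241.5       ]
```

Request:
step_arm:
  commands:
    - {"x":30,"y":-20,"z":0,"ax":0,"ay":0,"az":-10,"jaw":45}
    - {"x":60,"y":-40,"z":0,"ax":0,"ay":0,"az":-20,"jaw":45}
    - {"x":90,"y":-60,"z":0,"ax":0,"ay":0,"az":-30,"jaw":45}
    - {"x":107,"y":-71,"z":5,"ax":0,"ay":0,"az":-34,"jaw":45}
    - {"x":107,"y":-71,"z":10,"ax":0,"ay":0,"az":-34,"jaw":45}
    - {"x":107,"y":-71,"z":45,"ax":0,"ay":0,"az":-34,"jaw":45}
    - {"x":107,"y":-71,"z":73,"ax":0,"ay":0,"az":-34,"jaw":45}
    - {"x":107,"y":-71,"z":73,"ax":0,"ay":0,"az":-34,"jaw":20}
    - {"x":107,"y":-71,"z":73,"ax":0,"ay":0,"az":-34,"jaw":10}
    - {"x":107,"y":-71,"z":73,"ax":0,"ay":0,"az":-34,"jaw":10}
    - {"x":107,"y":-71,"z":73,"ax":0,"ay":0,"az":-34,"jaw":10}
  squeeze: 25

```text
t: 33.9
ee_pos: [528.8, 106.2, 218.6]
ee_rot: [3.14, 0.003, 1.356]
force: [5.4, -4.7, -13.7]
width: 0.228
grasp_force: 26.6
```

Request:
step_arm:
  commands:
    - {"x":9,"y":0.5,"z":4.1,"ax":0,"ay":0,"az":0,"jaw":10}
    - {"x":17,"y":0.5,"z":7,"ax":0,"ay":0,"az":0,"jaw":10}
    - {"x":24.2,"y":0.5,"z":10.7,"ax":0,"ay":0,"az":0,"jaw":10}
    - {"x":31,"y":0.5,"z":15.1,"ax":0,"ay":0,"az":0,"jaw":10}
    - {"x":31,"y":0.5,"z":15.1,"ax":0,"ay":0,"az":0,"jaw":10}

```text
t: 34.52
ee_pos: [536.3, 137.6, 204.1]
ee_rot: [3.139, 0.002, 1.359]
force: [3.8, -4.9, -3.1]
width: 0.226
grasp_force: 28.7
```

Request:
step_arm:
  commands:
    - {"x":6.8,"y":0,"z":5.2,"ax":0,"ay":0,"az":0,"jaw":10}
    - {"x":6.8,"y":0,"z":5.2,"ax":0,"ay":0,"az":0,"jaw":10}

```text
t: 34.78
ee_pos: [537.7, 143.8, 199.2]
ee_rot: [3.139, 0.002, 1.358]
force: [1.2, -7.4, -1.5]
width: 0.227
grasp_force: 29.4
```

Request:
step_arm:
  commands:
    - {"x":6.2,"y":0,"z":5.8,"ax":0,"ay":0,"az":0,"jaw":10}
    - {"x":6.2,"y":0,"z":5.8,"ax":0,"ay":0,"az":0,"jaw":10}

```text
t: 35.02
ee_pos: [539.0, 149.6, 193.5]
ee_rot: [3.139, 0.002, 1.358]
force: [1.1, -6.9, 1.1]
width: 0.225
grasp_force: 30.2
```

Request:
step_arm:
  commands:
    - {"x":5.4,"y":0,"z":6.2,"ax":0,"ay":0,"az":0,"jaw":10}
    - {"x":5.4,"y":0,"z":6.2,"ax":0,"ay":0,"az":0,"jaw":10}

```text
t: 35.28
ee_pos: [540.2, 154.7, 187.5]
ee_rot: [3.139, 0.002, 1.358]
force: [1.3, -7.3, 1.8]
width: 0.231
grasp_force: 31.0
```

Request:
step_arm:
  commands:
    - {"x":4.8,"y":0,"z":6.8,"ax":0,"ay":0,"az":0,"jaw":10}
    - {"x":4.8,"y":0,"z":6.8,"ax":0,"ay":0,"az":0,"jaw":10}

```text
t: 35.52
ee_pos: [541.3, 159.5, 180.8]
ee_rot: [3.139, 0.002, 1.358]
force: [1.5, -6.5, 2.6]
width: 0.226
grasp_force: 31.6
```

```bash
python3 -c "
from h import *
lev(158)"
```

```text
t 35.525 l 1.042 R 82.2 resist 5.29 radial -3.91 [ 1.45 -6.49  2.6 ] tq [-1.62 -0.19 -0.14]
```

Request:
step_arm:
  commands:
    - {"x":-4.8,"y":0,"z":-6.8,"ax":0,"ay":0,"az":0,"jaw":10}
    - {"x":-4.8,"y":0,"z":-6.8,"ax":0,"ay":0,"az":0,"jaw":10}

```text
t: 35.78
ee_pos: [540.3, 155.5, 187.8]
ee_rot: [3.138, 0.0, 1.358]
force: [2.9, -5.5, -1.8]
width: 0.229
grasp_force: 31.3
```

Request:
step_arm:
  commands:
    - {"x":-5.4,"y":0,"z":-6.2,"ax":0,"ay":0,"az":0,"jaw":10}
    - {"x":-5.4,"y":0,"z":-6.2,"ax":0,"ay":0,"az":0,"jaw":10}

```text
t: 36.02
ee_pos: [539.3, 151.1, 193.8]
ee_rot: [3.138, -0.001, 1.359]
force: [4.4, -3.4, -0.7]
width: 0.226
grasp_force: 31.4
```

Request:
step_arm:
  commands:
    - {"x":-6.2,"y":0,"z":-5.8,"ax":0,"ay":0,"az":0,"jaw":10}
    - {"x":-6.2,"y":0,"z":-5.8,"ax":0,"ay":0,"az":0,"jaw":10}

```text
t: 36.28
ee_pos: [538.1, 146.0, 199.4]
ee_rot: [3.138, -0.002, 1.36]
force: [6.2, -2.2, -0.8]
width: 0.229
grasp_force: 31.4
```

Request:
step_arm:
  commands:
    - {"x":-6.8,"y":0,"z":-5.2,"ax":0,"ay":0,"az":0,"jaw":10}
    - {"x":-6.8,"y":0,"z":-5.2,"ax":0,"ay":0,"az":0,"jaw":10}

```text
t: 36.52
ee_pos: [536.8, 140.2, 204.5]
ee_rot: [3.138, -0.003, 1.361]
force: [5.4, 0.1, -1.0]
width: 0.226
grasp_force: 31.1
```

Request:
step_arm:
  commands:
    - {"x":-6.8,"y":0,"z":-4.4,"ax":0,"ay":0,"az":0,"jaw":10}
    - {"x":-6.8,"y":0,"z":-4.4,"ax":0,"ay":0,"az":0,"jaw":10}

```text
t: 36.78
ee_pos: [535.4, 134.1, 209.0]
ee_rot: [3.138, -0.003, 1.361]
force: [5.8, 1.5, -0.0]
width: 0.226
grasp_force: 30.9
```

```bash
cat > fitb.py <<'E'
from h import *
from scipy.interpolate import PchipInterpolator as PI
f=PI([0,.2,.4,.5,.6,.7,.8,.9,1,1.1,1.2,1.4],[0,2.9,5.7,7,8.2,9.3,10.3,11.1,11.8,12.4,12.8,13.2]);df=f.derivative()
D=[]
def add(n,s,L):
    for p,F in L:D.append((n,s,np.array(p),np.array(F)))
add(0,1,[((534.7,131.3,224.4),(4.4,-2.8,0)),((537.9,146.1,214.3),(6.3,-1.6,1.6)),((540.4,157.7,202.1),(6.2,-1.8,1.8)),((542.2,164.8,191.3),(5.4,.4,2.9)),((543.4,170.1,179.8),(6.3,1.6,3.5))])
add(0,-1,[((542,164.4,191.2),(6.8,.3,-2)),((540.4,157.1,201.6),(6.5,.3,-2.3)),((537.8,145.4,213.7),(5.6,-.5,-1.4)),((534.8,131.8,223.2),(5.2,.1,-2.5))])
add(1.2,1,[((533.7,125.2,220.2),(1.4,-2.9,-1.3)),((535.3,132.7,216.3),(1.3,-1.9,-1.4)),((536.8,139.8,211.7),(1.9,-2.9,-1.3)),((538.2,146.3,206.4),(3.8,-2.7,0)),((539.5,152.3,200.5),(3.7,-3.2,-.7)),((540.7,157.9,194.1),(3.6,-2.6,-1)),((541.7,162.7,186.9),(3.9,-3.7,.1)),((542.6,167.,179.4),(3.3,-3.9,.4))])
add(2.3,1,[((533.6,125.4,214),(1,-3.1,-2.8)),((535.2,132.4,210.3),(2,-4.3,-4.4)),((536.7,139.2,205.9),(.6,-5.3,-3.1)),((538.2,145.7,200.8),(1.6,-5.5,-3.4)),((539.5,151.6,195.2),(.7,-5.8,-.5)),((540.6,156.6,189.5),(-.6,-6.5,.4)),((541.7,161.1,183.1),(.4,-5.3,1.3))])
add(2.3,-1,[((540.7,157.2,189.8),(2.4,-4.5,-1.2)),((539.7,152.8,195.5),(4.1,-1,-.1)),((538.5,147.3,201.2),(4.3,1,-.5)),((537,141.2,206.4),(3.7,2.5,1.6)),((535.6,134.5,210.9),(4.4,3.4,2.))])
add(2.44,1,[((536.3,137.6,204.1),(3.8,-4.9,-3.1)),((537.7,143.8,199.2),(1.2,-7.4,-1.5)),((539,149.6,193.5),(1.1,-6.9,1.1)),((540.2,154.7,187.5),(1.3,-7.3,1.8)),((541.3,159.5,180.8),(1.5,-6.5,2.6))])
add(2.44,-1,[((540.3,155.5,187.8),(2.9,-5.5,-1.8)),((539.3,151.1,193.8),(4.4,-3.4,-.7)),((538.1,146,199.4),(6.2,-2.2,-.8)),((536.8,140.2,204.5),(5.4,.1,-1)),((535.4,134.1,209),(5.8,1.5,0))])
u=np.array([.2085,.978,0]);ax=np.array([.978,-.2085,0])
def run(z0,h0,sel=lambda n:True):
    def r(P):
        g,c,b,k=P;o=[]
        for n,s,p,F in D:
            if not sel(n):continue
            p=p+[0,0,18.7]-[524.5,90.5,z0-3.5*n];h=p@u-h0;l=np.arctan2(h,p[2]);t=u*np.cos(l)-[0,0,np.sin(l)]
            F=F-ax*(F@ax)*1+u*k*(F@ax)
            x=max(0,f(l)-(g-3.5*n));o.append(-F@t-s*c-b-19*x*df(l)/85)
        return o
    q=least_squares(r,[17.5,1.4,0,0]);g=q.x[0];fb=g-3.5*2.44
    print(z0,h0,'gap %.2f fb %.2f force %.0f'%(g,fb,19*(13.2-fb)),q.x.round(2),'rms %.2f'%np.sqrt(np.mean(q.fun**2)))
for z in(168,166.5,165):
    for h in(-1,1):run(z,h)
for n in(2.3,2.44):run(166.5,0,lambda m:m==n)
E
python3 fitb.py
```

```text
168 -1 gap 17.66 fb 9.12 force 78 [17.66  1.77 -0.6   0.06] rms 0.53
168 1 gap 17.57 fb 9.03 force 79 [17.57  1.79 -0.57  0.06] rms 0.53
166.5 -1 gap 17.55 fb 9.01 force 80 [17.55  1.79 -0.63  0.07] rms 0.53
166.5 1 gap 17.46 fb 8.92 force 81 [17.46  1.81 -0.59  0.07] rms 0.53
165 -1 gap 17.50 fb 8.96 force 81 [17.5   1.79 -0.56  0.06] rms 0.53
165 1 gap 17.35 fb 8.81 force 83 [17.35  1.82 -0.61  0.07] rms 0.53
166.5 0 gap 17.86 fb 9.32 force 74 [17.86  1.39  0.42 -0.31] rms 0.43
166.5 0 gap 17.19 fb 8.65 force 86 [17.19  2.05 -1.18  0.17] rms 0.33
```

The joint fit over all passes puts the bite at about 9.0 mm (0.67 rad), giving roughly 80 N locked. I'm flipping the lever fully down.

Request:
step_arm:
  commands:
    - {"x":7,"y":1,"z":4.4,"ax":0,"ay":0,"az":0,"jaw":10}
    - {"x":13.6,"y":1,"z":9.6,"ax":0,"ay":0,"az":0,"jaw":10}
    - {"x":19.8,"y":1,"z":15.4,"ax":0,"ay":0,"az":0,"jaw":10}
    - {"x":25,"y":1,"z":21.6,"ax":0,"ay":0,"az":0,"jaw":10}
    - {"x":29.5,"y":1,"z":28.4,"ax":0,"ay":0,"az":0,"jaw":10}
    - {"x":33.2,"y":1,"z":35.7,"ax":0,"ay":0,"az":0,"jaw":10}
    - {"x":36,"y":1,"z":43.4,"ax":0,"ay":0,"az":0,"jaw":10}
    - {"x":38,"y":1,"z":51.4,"ax":0,"ay":0,"az":0,"jaw":10}
    - {"x":39.2,"y":1,"z":59.5,"ax":0,"ay":0,"az":0,"jaw":10}
    - {"x":39.6,"y":1,"z":66,"ax":0,"ay":0,"az":0,"jaw":10}
    - {"x":39.6,"y":1,"z":66,"ax":0,"ay":0,"az":0,"jaw":10}

```text
t: 38.15
ee_pos: [544.1, 171.2, 143.9]
ee_rot: [3.139, -0.002, 1.36]
force: [0.2, -2.3, 17.9]
width: 0.228
grasp_force: 36.6
```

```bash
python3 -c "
from h import *
lev(158)"
```

```text
t 38.15 l 1.516 R 83.1 resist 17.96 radial -1.24 [ 0.21 -2.32 17.87] tq [-0.54 -0.02  0.04]
```

The lever is on its stop at l≈1.5 with 18 N. I'm easing off, releasing, and lifting clear.

Request:
step_arm:
  commands:
    - {"x":0,"y":0,"z":-1.5,"ax":0,"ay":0,"az":0,"jaw":10}
    - {"x":0,"y":0,"z":-1.5,"ax":0,"ay":0,"az":0,"jaw":30}
    - {"x":0,"y":0,"z":-1.5,"ax":0,"ay":0,"az":0,"jaw":45}
    - {"x":0,"y":0,"z":-1.5,"ax":0,"ay":0,"az":0,"jaw":45}
    - {"x":0,"y":0,"z":-40,"ax":0,"ay":0,"az":0,"jaw":45}
    - {"x":-20,"y":0,"z":-100,"ax":0,"ay":0,"az":0,"jaw":45}
    - {"x":-100,"y":-30,"z":-160,"ax":0,"ay":0,"az":0,"jaw":45}
    - {"x":-120,"y":-30,"z":-200,"ax":0,"ay":0,"az":0,"jaw":45}
    - {"x":-120,"y":-30,"z":-200,"ax":0,"ay":0,"az":0,"jaw":45}
    - {"x":-120,"y":-30,"z":-200,"ax":0,"ay":0,"az":0,"jaw":45}

```text
t: 39.4
ee_pos: [488.7, 59.6, 342.6]
ee_rot: [3.14, -0.002, 1.36]
force: [1.2, 0.1, -0.5]
width: 0.529
grasp_force: 0.0
```

```bash
python3 - <<'E'
from h import *
P=camera("wrist");S=camera("scene")
o=np.zeros((440,800,3),np.uint8);o[:,:400]=cv2.resize(S["color"][160:380,220:420,::-1],(400,440),interpolation=3)
o[:,400:]=cv2.resize(P["color"][80:300,230:430,::-1],(400,440),interpolation=3)
cv2.imwrite("pics/end.png",o);s=bot.observe();print(s['t'],s['ee_pos'],s['force'])
E
```

```text
39.5 [488.26963138  61.42673107 340.44681422] [ 0.26057274  0.71581554 -1.00967605]
```

View pics/end.png

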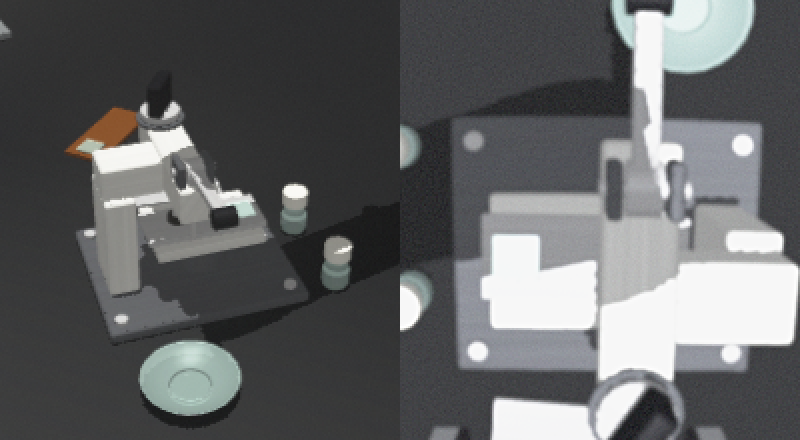

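The lever lies level and locked (left half, grip at (225,217)). The holder, vials, dish and spare holder are where they were, and the arm is clear, so I'm handing in.

```bash
python3 -c "
from rig import bot
print(bot.hand_in())"
```

```text
the job is handed in; nothing more can be done
None
```

I tightened the nut by about 2.44 rad, so the lever bites at about 0.67 rad and should lock at roughly 80 N (estimated from force readings, not measured directly). The lever is flipped fully down and released, nothing beside it looks disturbed in the final pictures, and the job was handed in at about 39.5 s.

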